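# Replace the sold tractor in the model farm's machinery shed

## Robot

A 7-joint arm with a two-finger parallel gripper is mounted at the origin on the work surface. World frame = base frame: x ahead of the robot, y to its left, z up, the work surface at z = 0. Lengths are in m, angles in rad, forces in N, time in s.
With the tool pointing down it reaches from about 0.375 to 0.925 m from the base axis. Payload 3.1 kg.
Tool frame: the origin (TCP) lies on the centre line of the jaws, within the pads' length; the fingertips stand 14 mm ahead of it and the grasp point (between the pads) lies 5 mm behind it; z points along the fingers, y is the line along which they close (so a half turn about z gives the same grasp; the last joint's range is limited). The gripper opens to 85 mm and grips with 20 to 120 N. Pads are 22 mm wide; open, the fingers measure 114 mm over their backs; the gripper's body (76 mm by 85 mm) begins 54 mm behind the grasp point. The pads swing forward as they close: fully open they stand 13 mm farther back than shut.
Start: joints at [1.117, 0.383, 0.044, 1.598, -0.018, 1.161, -0.05], TCP at [0.226, -0.609, 0.245] pointing down, gripper open.
Joint ranges: [-2.61, 2.61], [-0.41, 2.15], [-1.48, 1.57], [0, 2.5], [-1.57, 4.71], [0.05, 1.97], [-2.85, 2.85]. Speed limits (rad/s): [2.79, 2.79, 3.14, 3.14, 3.14, 3.14, 3.14].

## Interface

Orientations are given as a unit quaternion [x, y, z, w].
In Python, from bench import ctrl gives the robot as it stands. Calls block until the motion is done:
- ctrl.move_ptp(position, orientation): joint-space move of the TCP to a pose.
- ctrl.movel(position, orientation=None, speed=0.15): straight line of the TCP; orientation=None keeps the orientation; speed is the mean speed in m/s.
- ctrl.move_j(angles): joint-space move.
- ctrl.move_gripper(opening, effort=None): finger opening in m; effort is the grip in N (None keeps the last); returns when the fingers have stopped.
- ctrl.pause(seconds).
- ctrl.inverse_kinematics(position, orientation): joint angles nearest the present ones, or None.
- ctrl.read_camera(name): name is "side" or "top"; returns (picture, depth): 400x640x3 uint8, red, green, blue; 400x640 float32, m along the optical axis (not along the pixel's ray), 0 where there is no reading.
- ctrl.camera_params(name): a dict with "K" (3x3 intrinsics, pixels), "camera_from_world" (4x4, takes a point from world to camera coordinates). Camera axes: x right, y down, z forward; pixel columns grow to the right and rows downward; lengths in m; the calibration is good to about 2 mm. A picture is of the moment at which its call begins. camera_params takes no time and is no camera call.
A pose or a line that the arm cannot do raises ctrl.MotionError and nothing moves.
- ctrl.sign_off(): hands the job in; it is judged then, once.
Trained networks look in the newest picture that a camera, given by its name, has taken for a name from the list of things; names that differ only in an ending like _2 or _b are one class to them, and where a whole thing is asked for, a point or a joint stands for the part that bears it (a point fixed in the world has none). Each returns a list of dicts, best first, with "score" (0 to 1); they miss things now and then, are a little off and sometimes report something else, mostly with a low value. They report only what shows in the picture. A call takes as long as a camera call.
- ctrl.look_for(camera, name): "rect" ([left, top, right, bottom] in pixels, round what is visible of it).
- ctrl.outline_of(camera, name): "region" (400x640 bool, what is visible of it) and "rect" ([left, top, right, bottom] in pixels, round what is visible of it).
Readings, each from a call of its own:
- ctrl.read_time_s(): time.
- ctrl.read_qpos(): joint angles.
- ctrl.read_joint_vel(): joint speeds.
- ctrl.read_effort(): joint torques, N m.
- ctrl.read_eef_pos(): TCP position.
- ctrl.read_tcp_rot(): TCP orientation.
- ctrl.read_ft_force(): force on the tool from outside, world axes, zero at the start.
- ctrl.read_ft_torque(): the same for the moment, N m.
- ctrl.read_finger_gap(): finger opening in m.
- ctrl.read_grasp_force(): force on a finger pad.
Only numpy, scipy, OpenCV 4.12 (cv2) and the standard library are available. Lean on these libraries where they do the work, as an engineer would, in place of code of your own. Each camera call takes 0.05 s, during which the arm holds its last target. There are 200 camera calls.

## Task

A customer has bought one of the three tractors from the machinery shed of the farm display, and it is waiting in the wooden collection tray. Take the tractor of the same colour from the stock on the grey mat, set it down gently, and park it in the middle of the bay that has come free, straight and nose out, with its rear tyres right back against the bay's concrete wall. Keep it upright, do not knock the shed, and leave everything else where it is.

Things in the scene. Friction and masses are not known exactly. Their poses are not given: they have to be found in the camera images.
- shed: toy machinery shed with three bays, fixed on a grey concrete-look yard plate. Origin: on the counter below the middle of the front eave; x points into the shed, away from its open front, y along the front, z up. Yard floor 6 mm above the origin, from x = -115 to 170 mm, y = -175 to 215 mm; a 51 mm white fence on it at y = 210 mm
- eave (a point): middle of the underside of the red eave board (x = 0 to 5 mm in the shed's frame, 12 mm high), 140 mm above the counter. A clear roof sheet 350 mm wide runs from it 170 mm back, falling to 120 mm; the back of the shed is open too. White 8 mm posts at y = -159, -53, 53, 159 mm, x = 12 and 164 mm, leave each bay 98 mm clear
- bay0 (a point): middle of bay 0 (at y = -106 mm in the shed's frame), on the yard floor at the face of the 32 mm high fixed concrete wall across the back of the bay (146.5 mm behind the eave); axes as the shed's. Two bays hold a tractor, one is free, which one varies
- bay1 (a point): middle of bay 1 (at y = 0 mm in the shed's frame), on the yard floor at the face of the 32 mm high fixed concrete wall across the back of the bay (146.5 mm behind the eave); axes as the shed's. Two bays hold a tractor, one is free, which one varies
- bay2 (a point): middle of bay 2 (at y = 106 mm in the shed's frame), on the yard floor at the face of the 32 mm high fixed concrete wall across the back of the bay (146.5 mm behind the eave); axes as the shed's. Two bays hold a tractor, one is free, which one varies
- tray: fixed wooden collection tray, 165 x 115 x 30 mm, with the sold tractor in it. Origin: centre of its underside
- show_red: red display tractor (same model and size as the stock ones, but its wheels are blocked): either stands in a bay, nose out, or is the sold one in the collection tray
- show_blue: blue display tractor (same model and size as the stock ones, but its wheels are blocked): either stands in a bay, nose out, or is the sold one in the collection tray
- show_green: green display tractor (same model and size as the stock ones, but its wheels are blocked): either stands in a bay, nose out, or is the sold one in the collection tray
- stock_red: red stock tractor on the grey mat (3 mm thick, fixed), order and yaw vary: 1:32 die-cast model, 113 mm long, 66 wide, 88 high, about 0.28 kg, on four freely rolling wheels (rear 47, front 32 mm diameter). Origin: on the ground under the middle of the rear axle; x points to its rear, z up; nose at x = -89 mm, rear tyres reach back to x = 23.5 mm, nothing farther
- stock_red_nose (a point): point on the middle of the red stock tractor's flat radiator grille, 35 mm above the ground; the grille is 20 mm wide and 26 to 44 mm above the ground, the bonnet behind it 24 mm wide and 49 mm high
- stock_blue: blue stock tractor on the grey mat (3 mm thick, fixed), order and yaw vary: as stock_red in all but colour. Cab of all six tractors: flat-sided, 42 mm wide, x = -31 to 13 mm, top 88 mm above the ground, clear of mudguards and rear wheels above 50 mm
- stock_blue_nose (a point): point on the middle of the blue stock tractor's flat radiator grille, 35 mm above the ground; the grille is 20 mm wide and 26 to 44 mm above the ground, the bonnet behind it 24 mm wide and 49 mm high
- stock_green: green stock tractor on the grey mat (3 mm thick, fixed), order and yaw vary: as stock_red in all but colour. Cab of all six tractors: flat-sided, 42 mm wide, x = -31 to 13 mm, top 88 mm above the ground, clear of mudguards and rear wheels above 50 mm
- stock_green_nose (a point): point on the middle of the green stock tractor's flat radiator grille, 35 mm above the ground; the grille is 20 mm wide and 26 to 44 mm above the ground, the bonnet behind it 24 mm wide and 49 mm high
- bale_a: round straw bale, straw-coloured, 38 mm across, 36 mm high, on end on the yard's left margin. Bystander
- bale_b: the same, a second bale. Bystander
- cow: black and white toy cow, about 70 x 20 x 45 mm, on the yard's left margin. Bystander
- tree: green toy fir on a round foot, 68 mm across, 138 mm high. Bystander
- plough: red toy plough, 105 x 30 x 45 mm. Bystander

How it is judged:
By the outcome, as a careful person would: the job done as asked, in the order asked, and still so for the second after the job is handed in, with the robot touching nothing.
It also fails if it takes over 54 s, if anything falls off the work surface, if the arm or the gripper's body presses on something with over 40 N, if the wrist force passes 120 N, or if a joint passes its speed limit or range.

## Working session

There is one attempt and no reset: what is moved stays moved. The work goes in short steps, each a Python script; the robot and the scene stay as the last script left them, time stands still between calls to the robot, and variables do not carry over. Pictures are saved under pics/ and viewed, at most 10 in all, crops included, and the job is handed in when it is done.

```bash
mkdir -p pics; ls; python3 - <<'E'
from bench import ctrl
import cv2,numpy as np
for c in("top","side"):
    im,d=ctrl.read_camera(c); cv2.imwrite(f"pics/{c}0.png",im[:,:,::-1]); np.save(f"{c}0.npy",d)
    p=ctrl.camera_params(c); print(c,p["K"],np.round(np.linalg.inv(p["camera_from_world"]),3))
    for n in("tray","shed","stock_red","stock_blue","stock_green","show_red","show_blue","show_green"):
        print(n,[(round(r["score"],2),np.round(r["rect"]).tolist()) for r in ctrl.look_for(c,n)[:3]])
E
```

```text
bench.py
pics
top [[443.5118299    0.         325.34941657]
 [  0.         443.5118299  197.00183459]
 [  0.           0.           1.        ]] [[-0.004 -0.996  0.087  0.462]
 [-1.     0.005  0.003 -0.015]
 [-0.003 -0.087 -0.996  1.405]
 [ 0.     0.     0.     1.   ]]
tray [(0.75, [224.0, 220.0, 232.0, 227.0]), (0.63, [173.0, 188.0, 214.0, 242.0])]
shed [(0.66, [444.0, 214.0, 469.0, 248.0]), (0.57, [216.0, 156.0, 350.0, 259.0])]
stock_red [(0.65, [381.0, 209.0, 406.0, 244.0])]
stock_blue [(0.8, [442.0, 216.0, 472.0, 250.0])]
stock_green [(0.66, [410.0, 208.0, 437.0, 247.0])]
show_red [(0.73, [373.0, 133.0, 391.0, 153.0])]
show_blue [(0.8, [173.0, 194.0, 204.0, 231.0])]
show_green [(0.65, [441.0, 213.0, 475.0, 250.0])]
side [[507.0944582    0.         319.69489524]
 [  0.         507.0944582  207.4003019 ]
 [  0.           0.           1.        ]] [[-0.153  0.623 -0.767  1.786]
 [ 0.988  0.11  -0.107  0.152]
 [ 0.018 -0.774 -0.633  1.115]
 [ 0.     0.     0.     1.   ]]
tray [(0.62, [430.0, 217.0, 474.0, 262.0])]
shed [(0.64, [297.0, 182.0, 425.0, 270.0])]
stock_red [(0.83, [248.0, 194.0, 278.0, 223.0]), (0.34, [290.0, 185.0, 430.0, 273.0])]
stock_blue [(0.79, [198.0, 183.0, 225.0, 209.0]), (0.3, [379.0, 236.0, 402.0, 256.0])]
stock_green [(0.74, [224.0, 189.0, 250.0, 218.0])]
show_red [(0.84, [340.0, 232.0, 367.0, 248.0])]
show_blue [(0.59, [293.0, 187.0, 428.0, 273.0]), (0.56, [443.0, 216.0, 468.0, 250.0])]
show_green [(0.62, [379.0, 238.0, 403.0, 254.0]), (0.42, [248.0, 193.0, 283.0, 223.0])]
```

View pics/top0.png

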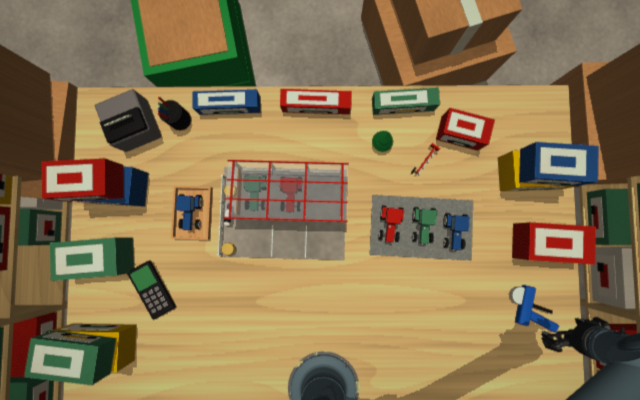

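View pics/side0.png

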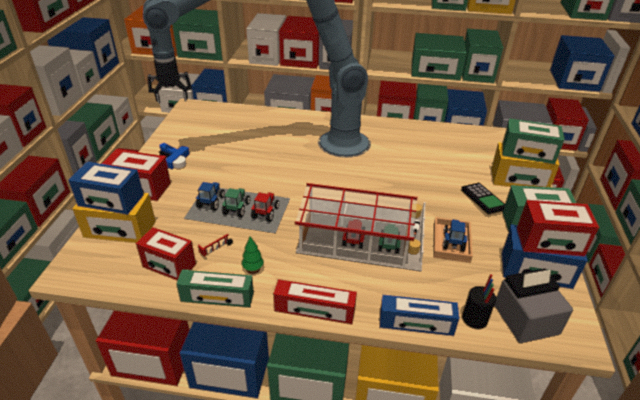

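The sold tractor is blue, at about (188,212) in the top view. Bays 2 and 1 hold the green and red tractors, so the right-hand bay (bay 0, near (325,190)) is free. Stock blue is at (457,232). Next I'll zoom in for exact poses.

```bash
cat > h.py <<'E'
import numpy as np,cv2
from bench import ctrl
from scipy.spatial.transform import Rotation as R
def cloud(cam,d):
    p=ctrl.camera_params(cam);K=p["K"];T=np.linalg.inv(p["camera_from_world"])
    v,u=np.mgrid[:400,:640]
    P=np.stack([(u-K[0,2])/K[0,0]*d,(v-K[1,2])/K[1,1]*d,d],-1)
    return P@T[:3,:3].T+T[:3,3]
def proj(cam,X):
    p=ctrl.camera_params(cam);M=p["camera_from_world"];X=np.atleast_2d(X)
    c=X@M[:3,:3].T+M[:3,3];q=c@p["K"].T;return q[:,:2]/q[:,2:]
E
python3 - <<'E'
from h import *
t=cv2.imread("pics/top0.png");s=cv2.imread("pics/side0.png")
a=cv2.resize(t[150:265,212:352],None,fx=2.8,fy=2.8,interpolation=2)
b=cv2.resize(t[190:262,366:478],None,fx=3.5,fy=3.5,interpolation=2)
c=cv2.resize(s[175:280,290:430],None,fx=2.8,fy=2.8,interpolation=2)
e=cv2.resize(s[175:225,185:290],None,fx=3.7,fy=3.7,interpolation=2)
o=np.zeros((600,800,3),np.uint8)
for im,(y,x) in((a,(0,0)),(b,(0,400)),(c,(300,0)),(e,(300,400))):
    im=im[:min(im.shape[0],300),:400];o[y:y+im.shape[0],x:x+im.shape[1]]=im
cv2.imwrite("pics/z.png",o)
for cam,im in(("top",t),("side",s)):
    d=np.load(cam+"0.npy");P=cloud(cam,d);hsv=cv2.cvtColor(im,cv2.COLOR_BGR2HSV)
    blue=(abs(hsv[...,0].astype(int)-108)<14)&(hsv[...,1]>110)&(hsv[...,2]>40)
    r=np.zeros_like(blue);
    if cam=="top": r[205:255,436:478]=1
    else: r[178:215,192:228]=1
    m=blue&r&(d>0)
    Q=P[m];print(cam,len(Q),Q.min(0),Q.max(0))
    h=Q[Q[:,2]>.08];print("cab",len(h),h.mean(0) if len(h) else 0)
    red=((hsv[...,0]<8)|(hsv[...,0]>172))&(hsv[...,1]>120)
    r[:]=0
    if cam=="top": r[150:265,212:352]=1
    else: r[175:280,290:430]=1
    m=red&r&(d>0)&(P[...,2]>.11);Q=P[m]
    if len(Q):
        rc=cv2.minAreaRect((Q[:,:2]*1000).astype(np.float32));print("red frame",len(Q),rc,Q[:,2].min(),Q[:,2].max())
E
```

```text
top 428 [ 0.41982801 -0.44510118  0.01793958] [ 0.52677409 -0.37977195  0.09953303]
cab 204 [ 0.49664967 -0.41191192  0.09082563]
red frame 1612 ((591.8460693359375, 102.69583129882812), (348.5672302246094, 173.3831329345703), 88.19608306884766) 0.12264017635920799 0.16294072100665713
side 196 [ 0.41795753 -0.44499573  0.02958794] [ 0.52969803 -0.38273163  0.09769759]
cab 87 [ 0.50303482 -0.41042463  0.09138452]
red frame 1470 ((593.7695922851562, 99.67101287841797), (346.3852233886719, 184.67160034179688), 88.06188201904297) 0.11742200653363921 0.15778281308119424
```

View pics/z.png

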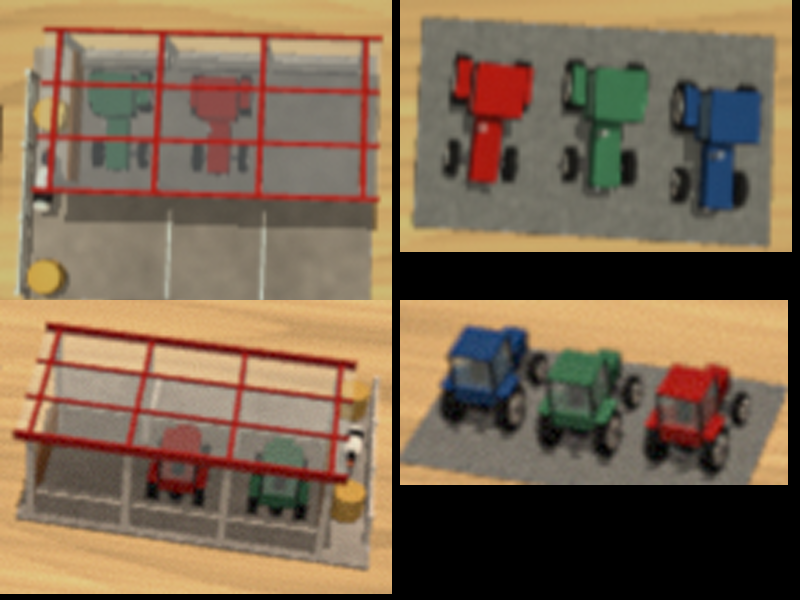

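```bash
cat > est.py <<'E'
from h import *
from scipy.optimize import minimize
t=cv2.imread("pics/top0.png");s=cv2.imread("pics/side0.png")
ims={"top":t,"side":s};roi={"top":(150,265,212,352),"side":(175,280,290,430)}
def box(x0,x1,y0,y1,z0,z1): return np.array([[x,y,z] for x in(x0,x1) for y in(y0,y1) for z in(z0,z1)])/1000
eave=box(0,5,-175,175,140,152)
# redness map; board-shaped template vs. surround
red={}
for c,im in ims.items():
    f=im.astype(float);red[c]=np.clip(f[...,2]-np.maximum(f[...,0],f[...,1]),0,100)/100
def score(p,cams):
    Rz=R.from_euler("z",p[2],degrees=True).as_matrix();tot=0
    for c in cams:
        def mask(b):
            q=proj(c,b@Rz.T+np.array([p[0],p[1],0])/1000)
            h=cv2.convexHull(((q+.5)*8*16-8).astype(np.int32))
            y0,y1,x0,x1=roi[c];m=np.zeros(((y1-y0)*8,(x1-x0)*8),np.float32)
            cv2.fillConvexPoly(m,h-np.array([x0,y0])*128,1,shift=4)
            return cv2.resize(m,(x1-x0,y1-y0),interpolation=cv2.INTER_AREA)
        y0,y1,x0,x1=roi[c];r=red[c][y0:y1,x0:x1]
        m=mask(eave);m=cv2.GaussianBlur(m,(0,0),.6);w=mask(box(-14,19,-195,195,140,152))
        tot+=np.sum(w*(r-.8*m)**2)
    return tot
if __name__=="__main__":
    for cams in(["top"],["side"],["top","side"]):
        r=min((minimize(score,[x0,100,-1.9],args=(cams,),method="Nelder-Mead",options=dict(initial_simplex=np.array([[x0,100,-1.9],[x0+6,100,-1.9],[x0,106,-1.9],[x0,100,-.9]]),xatol=.05,fatol=1e-3)) for x0 in(500,508,516)),key=lambda r:r.fun);print(cams,r.x,r.fun)
    for c,(y0,y1,x0,x1) in(("top",(200,258,432,480)),("side",(178,215,192,228))):
        P=cloud(c,np.load(c+"0.npy"));f=ims[c].astype(int);m=(f[...,0]-f[...,2]>25);k=np.zeros_like(m);k[y0:y1,x0:x1]=1;m&=k
        for n,lo,hi in(("roof",.084,.11),("bonnet",.046,.06)):
            Q=P[m&(P[...,2]>lo)&(P[...,2]<hi)]*1000
            print(c,n,len(Q),Q.mean(0),cv2.minAreaRect(Q[:,:2].astype(np.float32)))
E
python3 est.py
```

```text
['top'] [506.55012896  98.57734786  -1.86039647] 88.9653847120011
['side'] [502.97471072 102.47135646  -1.88082721] 120.4228635057744
['top', 'side'] [506.27170673  99.8264933   -1.93182969] 224.11543500947835
top roof 204 [ 496.53313638 -411.91609424   90.84654992] ((497.3715515136719, -412.0606384277344), (42.00406265258789, 41.64841842651367), 88.99200439453125)
top bonnet 189 [ 462.10785861 -402.65652289   52.22127533] ((472.4844665527344, -400.6273193359375), (51.31251525878906, 104.28129577636719), 80.95242309570312)
side roof 92 [ 503.18368161 -411.07499058   91.36979589] ((499.4495849609375, -411.8881530761719), (41.3867073059082, 53.13348388671875), 86.31733703613281)
side bonnet 83 [ 498.51243134 -405.02432823   52.17335047] ((477.65716552734375, -413.9090270996094), (104.11111450195312, 62.255149841308594), 0.06370890885591507)
```

```bash
cat >> h.py <<'E'
SX,SY,SYAW=505.,100.5,-1.88
def ori(yaw,tilt,s=1):
    "tool z: tilt deg from straight down toward heading yaw (deg); tool y = s * left of heading"
    h=np.array([np.cos(np.radians(yaw)),np.sin(np.radians(yaw)),0]);y=s*np.array([-h[1],h[0],0])
    z=h*np.sin(np.radians(tilt))+np.array([0,0,-np.cos(np.radians(tilt))])
    return R.from_matrix(np.c_[np.cross(y,z),y,z]).as_quat()
def S(x,y,z): # shed mm -> world m
    c,s=np.cos(np.radians(SYAW)),np.sin(np.radians(SYAW));return np.array([SX+c*x-s*y,SY+s*x+c*y,z])/1000
def tcp_for_grasp(p,q): # TCP so that grasp point is at p
    return np.asarray(p)+R.from_quat(q).apply([0,0,.005])
E
python3 - <<'E'
from h import *
f=cv2.imread("pics/top0.png").astype(int);P=cloud("top",np.load("top0.npy"))*1000
m=(f[...,0]-f[...,2]>25);m[:,:436]=0;m[:,480:]=0;m[:205]=0;m[255:]=0
Q=P[m&(P[...,2]>50)&(P[...,2]<56)&(P[...,0]<466)];print(len(Q),Q.mean(0),cv2.minAreaRect(Q[:,:2].astype(np.float32)))
print(np.array(sorted(Q[:,:2].round().tolist()))[::6].tolist())
for s in(1,-1):
  for tilt in(0,15,25,35):
    for yaw in(0,):
      q=ori(yaw,tilt,s);p=tcp_for_grasp([.494,-.412,.075],q);q2=ori(SYAW,tilt,s);p2=tcp_for_grasp(S(-50,-106,78),q2)
      print(s,tilt,[None if j is None else np.round(j,2).tolist() for j in(ctrl.inverse_kinematics(p+[0,0,.09],q),ctrl.inverse_kinematics(p,q),ctrl.inverse_kinematics(p2+[0,0,.06],q2),ctrl.inverse_kinematics(p2,q2))])
  for a in(30,38,45):
      q=ori(SYAW,90-a,s)
      print(s,"push",a,[None if j is None else np.round(j,2).tolist() for j in(ctrl.inverse_kinematics(S(x-15,-106,z),q) for x,z in((-160,42),(-100,42),(28,42)))])
E
```

```text
77 [ 441.16106968 -406.71372228   52.82315831] ((442.7161865234375, -407.3736267089844), (22.474021911621094, 45.43696212768555), 88.51238250732422)
[[420.0, -418.0], [426.0, -415.0], [426.0, -396.0], [429.0, -399.0], [432.0, -400.0], [435.0, -406.0], [438.0, -412.0], [441.0, -408.0], [447.0, -412.0], [450.0, -406.0], [456.0, -414.0], [459.0, -407.0], [462.0, -400.0]]
1 0 [[1.03, 0.51, -0.52, 1.66, 0.29, 1.04, 1.99], [1.02, 0.62, -0.51, 1.71, 0.37, 0.9, 1.93], [0.67, 0.25, -0.82, 2.13, 0.24, 0.86, 1.25], [0.67, 0.39, -0.84, 2.16, 0.42, 0.76, 1.1]]
1 15 [[1.16, 0.42, -0.55, 1.82, 0.08, 0.75, 2.2], [1.17, 0.56, -0.56, 1.86, 0.21, 0.6, 2.12], [0.68, 0.08, -0.79, 2.3, 0.18, 0.53, 1.29], [0.76, 0.27, -0.91, 2.33, 0.61, 0.45, 0.9]]
1 25 [[1.28, 0.4, -0.6, 1.91, -0.13, 0.58, 2.43], [1.31, 0.56, -0.64, 1.94, 0.05, 0.41, 2.33], [0.61, -0.01, -0.72, 2.42, 0.19, 0.3, 1.25], [0.73, 0.21, -0.88, 2.44, 1.08, 0.25, 0.42]]
1 35 [[1.45, 0.42, -0.71, 1.99, -0.42, 0.44, 2.75], [1.55, 0.66, -0.86, 2.01, 0.04, 0.25, 2.45], None, None]
1 push 30 [None, None, None]
1 push 38 [None, None, None]
1 push 45 [None, None, None]
-1 0 [[0.66, 0.45, -0.03, 1.68, 0.02, 1.0, -0.95], [0.65, 0.56, -0.03, 1.73, 0.02, 0.85, -0.95], [0.43, 0.2, -0.55, 2.13, 0.14, 0.84, -1.81], [0.38, 0.31, -0.51, 2.17, 0.23, 0.71, -1.88]]
-1 15 [[0.79, 0.37, -0.09, 1.84, -0.2, 0.75, -0.73], [0.8, 0.49, -0.1, 1.88, -0.22, 0.58, -0.69], [0.59, 0.07, -0.7, 2.3, 0.16, 0.53, -1.83], [0.43, 0.2, -0.56, 2.34, 0.38, 0.39, -2.05]]
-1 25 [[0.91, 0.34, -0.16, 1.93, -0.44, 0.6, -0.48], [0.95, 0.48, -0.22, 1.96, -0.49, 0.44, -0.37], [0.61, -0.01, -0.72, 2.42, 0.19, 0.3, -1.89], [0.05, 0.13, -0.18, 2.47, 0.68, 0.14, -2.39]]
-1 35 [[1.07, 0.34, -0.27, 2.01, -0.78, 0.51, -0.1], [1.18, 0.51, -0.4, 2.03, -0.88, 0.34, 0.09], None, None]
-1 push 30 [None, None, None]
-1 push 38 [None, None, None]
-1 push 45 [None, None, None]
```

```bash
python3 - <<'E'
from h import *
q=ori(-4.5,15,-1);p=tcp_for_grasp([.4914,-.4115,.077],q)
ctrl.move_gripper(.064,40)
ctrl.move_ptp(p+[0,0,.08],q)
ctrl.movel(p,q,.15)
print(ctrl.read_time_s(),ctrl.read_eef_pos(),p,ctrl.read_ft_force())
ctrl.move_gripper(0.03,40)
print(ctrl.read_finger_gap(),ctrl.read_grasp_force(),ctrl.read_ft_force())
ctrl.movel(p+[0,0,.01],q,.05)
ctrl.movel(p+[0,0,.125],q,.2)
print(ctrl.read_time_s(),ctrl.read_finger_gap(),ctrl.read_ft_force())
q2=ori(SYAW,15,-1)
for z in(.2,.15,.09):print([None if j is None else np.round(j,2) for j in (ctrl.inverse_kinematics(tcp_for_grasp(S(x,-106,z*1000),q2),q2) for x in(-80,-50))])
im,d=ctrl.read_camera("side");cv2.imwrite("pics/g.png",cv2.resize(im[60:300,130:450,::-1],None,fx=2,fy=2))
E
```

```text
3.225 [ 0.49291523 -0.41265703  0.07282864] [ 0.49269011 -0.41160153  0.07217037] [-0.33928178  0.15209946  0.78136661]
0.04154656591217512 44.90936815738678 [ 0.1852895  -0.57113858  3.60712713]
4.6167 0.04129697192485761 [ 0.23100128  0.45155843 -2.98406363]
[array([ 0.42, -0.14, -0.49,  2.31, -0.06,  0.69, -1.65]), array([ 0.39, -0.07, -0.47,  2.26,  0.  ,  0.68, -1.69])]
[array([ 0.43, -0.04, -0.54,  2.36,  0.03,  0.55, -1.73]), array([ 0.41,  0.03, -0.52,  2.3 ,  0.09,  0.56, -1.78])]
[array([ 0.42,  0.11, -0.55,  2.4 ,  0.25,  0.4 , -1.94]), array([ 0.4 ,  0.17, -0.53,  2.34,  0.3 ,  0.41, -1.97])]
```

View pics/g.png

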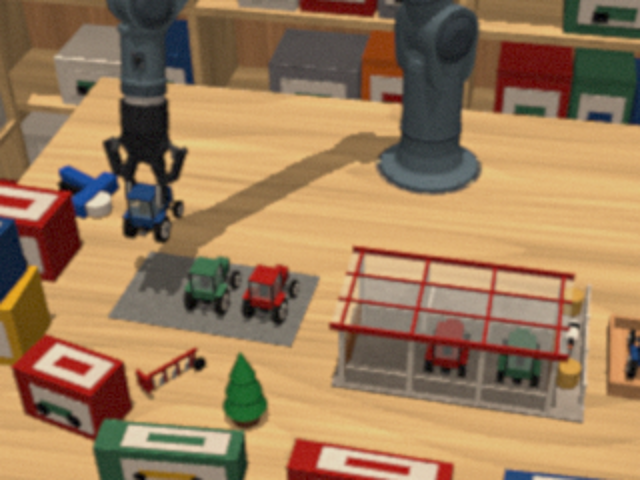

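The tractor is held, upright and level, just above the mat at about (150,210) in the crop. Next I'll carry it to the front of bay 0.

```bash
python3 - <<'E'
from h import *
q=ori(SYAW,15,-1)
W=lambda x,z:tcp_for_grasp(S(x,-106,z),q)
ctrl.movel([.42,ctrl.read_eef_pos()[1],ctrl.read_eef_pos()[2]],None,.25)
ctrl.movel(W(-80,200),q,.3)
ctrl.movel(W(-80,110),q,.2)
ctrl.movel(W(-50,84),q,.12)
ctrl.pause(.3)
f0=ctrl.read_ft_force();print(f0)
for z in np.arange(83,77,-.7):
    ctrl.movel(W(-50,z),q,.02);f=ctrl.read_ft_force();print(round(z,1),f.round(2) if hasattr(f,'round') else f)
    if f[2]-f0[2]>1.5:break
tcp=np.array(ctrl.read_eef_pos());print(tcp,R.from_quat(ctrl.read_tcp_rot()).as_matrix()[:,1])
ctrl.move_gripper(.064)
ctrl.movel(W(-50,z+12),q,.1)
ctrl.movel(W(-90,200),q,.25)
print(ctrl.read_time_s())
np.save("tcp.npy",tcp)
E
```

```text
[-0.05682306 -0.13994134 -3.69696898]
83.0 [-0.27  1.07 -2.06]
[ 0.45268107 -0.00386449  0.07814023] [-3.27551763e-02 -9.99463401e-01  9.33969350e-05]
9.4667
```

```bash
python3 - <<'E'
from h import *
q=ori(SYAW,15,-1)
ctrl.move_ptp([.42,-.25,.22],q)
ctrl.move_gripper(0.0)
o=[]
for c,(y0,y1,x0,x1) in(("top",(165,285,270,390)),("side",(140,270,270,390))):
    im,d=ctrl.read_camera(c);im=im[:,:,::-1].copy();cv2.imwrite(f"pics/{c}1.png",im);np.save(c+"1.npy",d)
    o.append(cv2.resize(im[y0:y0+120,x0:x1],(400,400),interpolation=2))
    P=cloud(c,d)*1000;f=im.astype(int);m=(f[...,0]-f[...,2]>25);k=np.zeros_like(m);k[y0:y1,x0:x1]=1;m&=k
    for n,lo,hi in(("roof",86,110),("bonnet",50,62)):
        Q=P[m&(P[...,2]>lo)&(P[...,2]<hi)]
        if n=="bonnet":Q=Q[Q[:,0]<435]
        if len(Q):print(c,n,len(Q),Q.mean(0).round(1),np.round(np.r_[Q.min(0),Q.max(0)],1),cv2.minAreaRect(Q[:,:2].astype(np.float32)))
cv2.imwrite("pics/p1.png",np.hstack(o));print(ctrl.read_time_s(),np.round(ctrl.read_qpos(),2))
for x in(-35-9,):print("expected cab centre",S(x,-106,0))
E
```

```text
top roof 203 [455.5  -4.7  94.1] [434.5 -23.8  86.6 475.7  14.6 100.5] ((455.0735168457031, -4.568168640136719), (38.383811950683594, 41.15962600708008), 89.71332550048828)
top bonnet 114 [405.5  -3.   55.4] [379.8 -14.8  50.7 430.8   6.6  61.2] ((405.2907409667969, -4.079632759094238), (21.19760513305664, 50.97566604614258), 89.70001983642578)
11.175 [ 0.65 -0.01 -0.12  2.15 -0.18  0.78 -0.96]
expected cab centre [ 0.45754622 -0.00399947  0.        ]
```

View pics/p1.png

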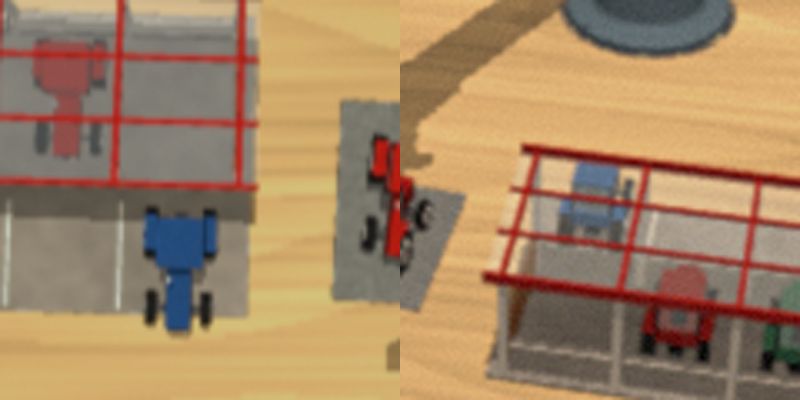

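The blue tractor stands upright in front of bay 0 (about x=180, y=260 in the left panel). Before pushing I'll check its lateral alignment with model overlays.

```bash
python3 - <<'E'
from h import *
import h
ov=[]
for c,(x0,y0) in(("top",(296,185)),("side",(290,172))):
    im=cv2.imread(f"pics/{c}1.png");k=8 if c=="top" else 7
    w,hh=(50,75) if c=="top" else (57,80)
    a=cv2.resize(im[y0:y0+hh,x0:x0+w],None,fx=k,fy=k,interpolation=cv2.INTER_CUBIC)
    def line(A,B,col):
        q=(proj(c,np.array([S(*A),S(*B)]))-[x0,y0]+.5)*k-.5
        cv2.line(a,*[tuple(int(round(v)) for v in r) for r in q],col,1,cv2.LINE_AA)
    line((-115,-175,6),(170,-175,6),(0,255,255));line((-115,-175,6),(-115,0,6),(0,255,255))
    line((-115,-106,6),(0,-106,6),(255,255,255))
    line((-115,-53,6),(0,-53,6),(255,255,0))
    line((0,-175,152),(0,0,152),(0,255,0));line((0,-175,152),(0,-175,140),(0,255,0))
    for y in(-127,-85):line((-66,y,94),(-22,y,94),(255,0,255))
    for x in(-66,-22):line((x,-127,94),(x,-85,94),(255,0,255))
    for y in(-139,-73):line((-58.5,y,30),(-11.5,y,30),(0,165,255))
    a=a[:600,:400];b=np.zeros((600,400,3),np.uint8);b[:a.shape[0],:a.shape[1]]=a;ov.append(b)
cv2.imwrite("pics/ov.png",np.hstack(ov))
g=cv2.imread("pics/top1.png").astype(float)
for r in range(240,258,3):print(r,g[r,300:350].mean(1).round().astype(int).tolist())
print(proj("top",np.array([S(-100,-175,6),S(-100,-53,6),S(-60,-53,6),S(-60,-175,6)])).round(2))
E
```

```text
240 [129, 129, 127, 126, 135, 163, 157, 125, 120, 120, 120, 120, 110, 57, 33, 33, 49, 76, 79, 78, 78, 79, 79, 78, 79, 78, 78, 77, 78, 76, 70, 47, 58, 61, 73, 100, 128, 130, 130, 130, 130, 131, 132, 135, 155, 170, 172, 170, 169, 169]
243 [126, 125, 123, 123, 134, 162, 158, 128, 121, 120, 119, 118, 118, 113, 103, 99, 86, 80, 78, 79, 78, 78, 78, 78, 78, 79, 77, 77, 77, 78, 81, 79, 81, 88, 112, 134, 137, 136, 136, 136, 136, 137, 136, 135, 137, 157, 160, 159, 159, 160]
246 [122, 123, 123, 124, 141, 176, 146, 126, 122, 121, 119, 118, 119, 120, 121, 123, 123, 116, 87, 79, 59, 51, 50, 50, 49, 50, 53, 66, 86, 83, 85, 99, 129, 131, 131, 132, 131, 131, 132, 134, 133, 134, 135, 137, 145, 164, 167, 168, 167, 169]
249 [125, 123, 122, 126, 141, 177, 147, 126, 125, 125, 124, 124, 124, 123, 122, 122, 122, 118, 104, 104, 135, 90, 77, 76, 75, 74, 75, 74, 92, 96, 105, 132, 131, 129, 129, 130, 130, 129, 130, 131, 133, 135, 136, 141, 152, 164, 164, 164, 164, 164]
252 [129, 127, 126, 127, 144, 177, 141, 126, 123, 122, 121, 122, 119, 101, 60, 48, 68, 102, 117, 99, 78, 76, 76, 76, 76, 77, 77, 84, 126, 125, 104, 99, 101, 113, 132, 135, 134, 135, 133, 133, 134, 134, 137, 139, 150, 169, 171, 172, 172, 172]
255 [127, 124, 124, 127, 149, 190, 136, 123, 121, 120, 119, 118, 117, 98, 43, 27, 40, 74, 106, 90, 77, 76, 77, 77, 75, 77, 77, 83, 118, 112, 57, 28, 39, 82, 128, 133, 133, 134, 133, 134, 136, 135, 134, 137, 150, 170, 173, 173, 173, 172]
[[345.04 255.65]
 [306.08 254.53]
 [306.49 241.7 ]
 [345.35 242.81]]
```

View pics/ov.png

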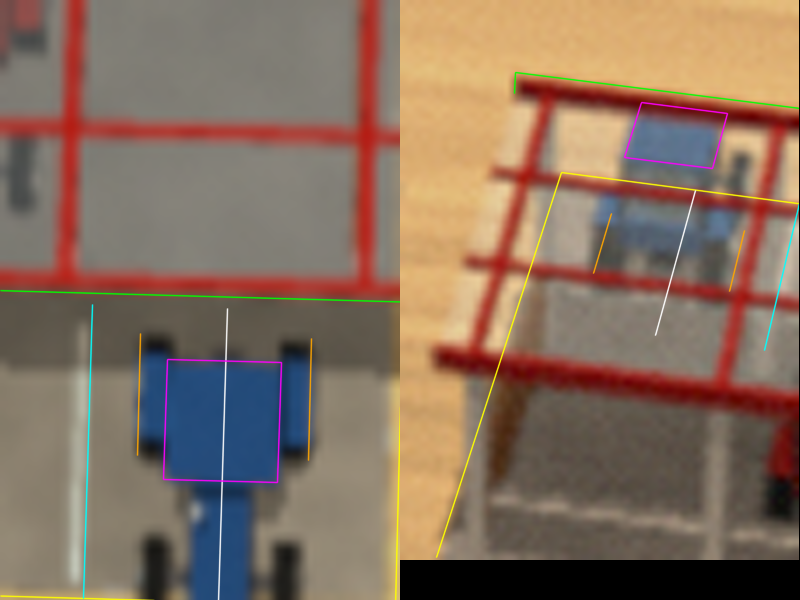

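```bash
python3 - <<'E'
from h import *
g=cv2.imread("pics/top1.png").astype(float);r=np.clip(g[...,2]-np.maximum(g[...,0],g[...,1])-10,0,None)
for x,z in((30,148),(90,141)):
  for y in(-159,-53,53,159):
    m=proj("top",S(x,y,z))[0];rr=int(round(m[1]));lo=int(m[0])-5;w=r[rr-1:rr+2,lo:lo+11].mean(0);w=np.where(w>30,w,0)
    print("rafter",y,m.round(2),((w*np.arange(lo,lo+11)).sum()/max(w.sum(),1)).round(2),w.round().astype(int).tolist())
# eave row at several y, ends
for y in(-140,-75,-30,30,75,140):
    m=proj("top",S(2.5,y,152))[0];cc=int(round(m[0]));lo=int(m[1])-6;w=r[lo:lo+11,cc-1:cc+2].mean(1);w=np.where(w>30,w,0)
    print("eave",y,m.round(2),((w*np.arange(lo,lo+11)).sum()/max(w.sum(),1)).round(2),w.round().astype(int).tolist())
for y in(-175,175):
    m=proj("top",S(2.5,y,152))[0];lo=int(m[0])-7;rr=int(round(m[1]))-1;print("end",m.round(2),lo,r[rr-2:rr+3,lo:lo+14].max(0).round().astype(int).tolist())
# yard/wood front edge & left edge (fence) from top
for y in(-20,30,75):
    m=proj("top",S(-115,y,6))[0];cc=int(round(m[0]));lo=int(m[1])-5;print("front",m.round(2),lo,g[lo:lo+11,cc-1:cc+2].mean((1,2)).round().astype(int).tolist())
m=proj("top",S(-90,53,6))[0];rr=int(round(m[1]));lo=int(m[0])-5;print("lane+53",m.round(2),lo,g[rr-2:rr+3,lo:lo+11].mean((0,2)).round().astype(int).tolist())
E
```

```text
rafter -159 [342.57 211.56] 341.14 [0, 0, 0, 56, 127, 94, 0, 0, 0, 0, 0]
rafter -53 [305.21 210.51] 304.03 [0, 0, 0, 69, 122, 76, 0, 0, 0, 0, 0]
rafter 53 [267.89 209.45] 266.89 [0, 0, 0, 0, 86, 119, 57, 0, 0, 0, 0]
rafter 159 [230.61 208.4 ] 229.77 [0, 0, 0, 0, 100, 116, 42, 0, 0, 0, 0]
rafter -159 [343.01 190.77] 341.8 [0, 0, 0, 102, 113, 48, 0, 0, 0, 0, 0]
rafter -53 [306.01 189.73] 304.88 [0, 0, 0, 83, 113, 53, 0, 0, 0, 0, 0]
rafter 53 [269.05 188.7 ] 267.97 [0, 0, 0, 72, 118, 65, 0, 0, 0, 0, 0]
rafter 159 [232.12 187.67] 231.01 [0, 0, 0, 62, 110, 64, 0, 0, 0, 0, 0]
eave -140 [335.64 221.03] 220.26 [0, 0, 0, 0, 32, 92, 87, 0, 0, 0, 0]
eave -75 [312.62 220.38] 219.91 [0, 0, 0, 0, 0, 73, 109, 52, 0, 0, 0]
eave -30 [296.69 219.92] 219.19 [0, 0, 0, 0, 0, 40, 101, 84, 0, 0, 0]
eave 30 [275.46 219.32] 218.86 [0, 0, 0, 0, 0, 75, 103, 44, 0, 0, 0]
eave 75 [259.54 218.87] 218.17 [0, 0, 0, 0, 0, 43, 106, 82, 0, 0, 0]
eave 140 [236.56 218.22] 217.84 [0, 0, 0, 0, 0, 69, 90, 38, 0, 0, 0]
end [348.05 221.38] 341 [129, 109, 98, 100, 99, 89, 60, 26, 26, 27, 27, 26, 26, 27]
end [224.2  217.87] 217 [29, 27, 15, 0, 0, 14, 76, 101, 94, 91, 87, 100, 128, 122]
front [295.38 259.06] 254 [132, 132, 132, 132, 136, 153, 166, 167, 169, 168, 167]
front [279.41 258.6 ] 253 [130, 130, 131, 131, 136, 155, 167, 167, 166, 167, 166]
front [265.05 258.18] 253 [126, 128, 129, 127, 124, 146, 166, 166, 165, 165, 164]
lane+53 [272.38 250.34] 267 [126, 127, 129, 142, 171, 154, 134, 130, 130, 130, 131]
```

The rafters, lane lines and yard edge all put the shed about 3 mm further +y than I assumed. I'll regrip, shift the tractor, and set it down a little further in.

```bash
python3 - <<'E'
from h import *
q=ori(SYAW,15,-1)
W=lambda x,z:tcp_for_grasp(S(x,-106,z),q)
ctrl.move_gripper(.064)
ctrl.move_ptp(W(-90,190),q)
ctrl.movel(W(-57,100),q,.25);ctrl.movel(W(-57,81),q,.1)
ctrl.move_gripper(.03,40);ctrl.pause(.2)
tcp=np.array(ctrl.read_eef_pos());print(tcp,ctrl.read_finger_gap(),ctrl.read_ft_force())
import h;h.SX,h.SY,h.SYAW=506.5,103.5,-1.85
q=ori(h.SYAW,15,-1)
ctrl.movel(W(-57,85),q,.05)
ctrl.movel(W(-40,85),q,.05);ctrl.pause(.2);print(ctrl.read_ft_force(),ctrl.read_eef_pos(),W(-40,85))
ctrl.movel(W(-40,80.8),q,.015);ctrl.pause(.2);print(ctrl.read_ft_force(),ctrl.read_eef_pos())
ctrl.move_gripper(.064);ctrl.pause(.1)
ctrl.movel(W(-44,98),q,.1)
ctrl.movel(W(-90,170),q,.25)
ctrl.move_gripper(0.0)
for t in(15,20,25,30,35):
    for z in(170,120):
        j=ctrl.inverse_kinematics(W(-90,z),ori(h.SYAW,t,-1));print(t,z,None if j is None else np.round(j,3).tolist())
print(ctrl.read_time_s())
E
sed -i 's/^SX,SY.*/SX,SY,SYAW=506.5,103.5,-1.85/' h.py
```

```text
[ 0.44751723 -0.00375013  0.07746575] 0.041200893648221666 [ 0.71245534 -0.80807238  6.52951257]
[-0.34141217  0.52994964 -3.20895357] [ 0.46396407 -0.00120729  0.07997007] [ 0.46439227 -0.00119521  0.08017037]
[-0.33072155 -0.84048659  5.53189201] [ 0.46667145 -0.00120677  0.0774943 ]
15 170 [0.444, -0.103, -0.543, 2.359, -0.031, 0.611, -1.684]
15 120 [0.449, 0.014, -0.574, 2.4, 0.105, 0.473, -1.815]
20 170 [0.439, -0.151, -0.541, 2.417, -0.059, 0.509, -1.668]
20 120 [0.454, -0.024, -0.585, 2.457, 0.121, 0.362, -1.842]
25 170 [0.433, -0.194, -0.542, 2.475, -0.088, 0.402, -1.653]
25 120 None
30 170 None
30 120 None
35 170 None
35 120 None
17.65
```

```bash
python3 - <<'E'
from h import *
# foremost point of closed fingers at (xs,-106,zs); report feasible tilts per heading offset
def tcp_push(xs,zs,t,psi):
    q=ori(SYAW+psi,t,-1);m=R.from_quat(q).as_matrix()
    c=[m@[sx*.011,sy*.0145,.014] for sx in(-1,1) for sy in(-1,1)]
    h=S(1,0,0)-S(0,0,0);h/=np.linalg.norm(h)
    k=max(c,key=lambda v:v@h+1e-6*v[2]);ctr=m@[0,0,.014]
    p=S(xs,-106,zs)-ctr; p-= h*((k-ctr)@h); p[2]-=(k-ctr)[2]
    return p,q
for xs in(34,10,-20,-60,-108):
  for psi in(0,25,-25,45,-45):
    o=[]
    for t in(0,10,20,25,30,35,40,45,50,55):
        for zs in(38,46):
            j=ctrl.inverse_kinematics(*tcp_push(xs,zs,t,psi))
            if j is not None:o.append((t,zs,round(j[3],2),round(j[5],2)))
    print(xs,psi,o)
E
```

```text
34 0 [(0, 38, np.float64(2.0), np.float64(0.79)), (0, 46, np.float64(2.0), np.float64(0.8)), (10, 38, np.float64(2.13), np.float64(0.54)), (10, 46, np.float64(2.13), np.float64(0.55)), (20, 38, np.float64(2.27), np.float64(0.25)), (20, 46, np.float64(2.27), np.float64(0.27)), (25, 38, np.float64(2.34), np.float64(0.08)), (25, 46, np.float64(2.34), np.float64(0.11)), (30, 38, np.float64(2.41), np.float64(0.08)), (30, 46, np.float64(2.42), np.float64(0.1)), (35, 38, np.float64(2.46), np.float64(0.23)), (35, 46, np.float64(2.46), np.float64(0.21)), (40, 38, np.float64(2.49), np.float64(0.4)), (40, 46, np.float64(2.49), np.float64(0.38))]
34 25 [(0, 38, np.float64(2.01), np.float64(0.75)), (0, 46, np.float64(2.01), np.float64(0.77)), (10, 38, np.float64(2.14), np.float64(0.5)), (10, 46, np.float64(2.13), np.float64(0.52)), (20, 38, np.float64(2.25), np.float64(0.26)), (20, 46, np.float64(2.24), np.float64(0.28)), (25, 38, np.float64(2.29), np.float64(0.14)), (25, 46, np.float64(2.29), np.float64(0.16)), (30, 38, np.float64(2.33), np.float64(0.2)), (30, 46, np.float64(2.33), np.float64(0.
[... 12777 characters left out ...]
p.float64(2.45), np.float64(0.41))]
-108 -25 [(0, 38, np.float64(2.33), np.float64(0.63)), (0, 46, np.float64(2.33), np.float64(0.64)), (10, 38, np.float64(2.44), np.float64(0.47)), (10, 46, np.float64(2.43), np.float64(0.49))]
-108 45 [(0, 38, np.float64(2.34), np.float64(0.6)), (0, 46, np.float64(2.34), np.float64(0.62)), (10, 38, np.float64(2.43), np.float64(0.43)), (10, 46, np.float64(2.43), np.float64(0.46))]
-108 -45 [(0, 38, np.float64(2.33), np.float64(0.62)), (0, 46, np.float64(2.33), np.float64(0.64)), (10, 38, np.float64(2.46), np.float64(0.46)), (10, 46, np.float64(2.46), np.float64(0.49)), (20, 38, np.float64(2.46), np.float64(0.8)), (20, 46, np.float64(2.46), np.float64(0.77))]
```

```bash
cat >> h.py <<'E'
def tcp_push(xs,zs,t):
    "TCP pose with the upper front edge of the shut fingertips at shed x=xs, z=zs (mm), bay 0"
    q=ori(SYAW,t,-1);e=np.array([11*np.cos(np.radians(t))+14*np.sin(np.radians(t)),0,11*np.sin(np.radians(t))-14*np.cos(np.radians(t))])
    return S(xs-e[0],-106,zs-e[2]),q
E
python3 - <<'E'
from h import *
print(ctrl.read_finger_gap())
ctrl.movel(*tcp_push(-121,110,5),.2)
ctrl.movel(*tcp_push(-121,38,5),.15)
print(ctrl.read_time_s(),ctrl.read_ft_force(),np.round(ctrl.read_qpos(),2))
ctrl.movel(*tcp_push(2,37,24),.05)
print(ctrl.read_time_s(),ctrl.read_ft_force(),ctrl.read_eef_pos(),tcp_push(2,37,24)[0])
ctrl.movel(*tcp_push(-20,37,25),.1)
print(np.round(ctrl.read_qpos(),2))
for xs,t in((-15,28),(-15,30),(-8,30),(-5,32),(0,33),(34,40),(36,40)):
    j=ctrl.inverse_kinematics(*tcp_push(xs,37,t));print(xs,t,None if j is None else np.round(j,2).tolist())
o=[]
for c,(y0,x0) in(("top",(165,270)),("side",(150,270))):
    im,d=ctrl.read_camera(c);o.append(cv2.resize(im[y0:y0+120,x0:x0+120,::-1],(400,400),interpolation=2))
cv2.imwrite("pics/p2.png",np.hstack(o))
E
```

```text
-5.463593838532835e-05
18.7417 [ 0.6605772  -0.60118547  0.59403566] [ 0.39  0.18 -0.53  2.41  0.22  0.5  -1.92]
21.2833 [-0.6264023  -0.641695    0.30265322] [ 0.48929435 -0.00191827  0.04532241] [ 0.48934185 -0.00200107  0.04531553]
[-0.21  0.22  0.09  2.46  1.09  0.06 -2.82]
-15 28 [-0.63, 0.26, 0.53, 2.5, 3.71, 0.08, 0.81]
-15 30 [0.03, 0.24, -0.17, 2.49, 2.31, 0.17, 2.27]
-8 30 [-0.39, 0.25, 0.27, 2.5, 2.94, 0.12, 1.6]
-5 32 [0.03, 0.26, -0.17, 2.49, 2.48, 0.21, 2.1]
0 33 [0.03, 0.27, -0.17, 2.49, 2.54, 0.23, 2.05]
34 40 [-0.18, 0.35, 0.04, 2.49, 2.89, 0.4, 1.66]
36 40 [-0.39, 0.37, 0.26, 2.5, 3.04, 0.4, 1.47]
```

View pics/p2.png

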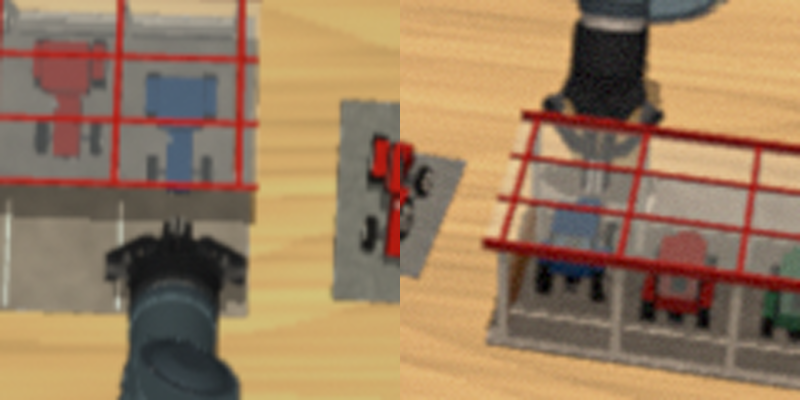

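The tractor sits straight inside bay 0, with its nose near the eave line (180,187). The gripper's knuckles look wide at about ±60 mm, so I'll measure them against the posts before finishing the push.

```bash
python3 - <<'E'
from h import *
p=np.array(ctrl.read_eef_pos());m=R.from_quat(ctrl.read_tcp_rot()).as_matrix();Q=[]
for c in("top","side"):
    im,d=ctrl.read_camera(c);P=cloud(c,d);f=im.astype(int);dark=(f.max(2)<110)
    L=(P-p)@m*1000
    k=dark&(P[...,2]>.03)&(d>0)&(abs(L[...,0])<70)&(abs(L[...,1])<90)&(L[...,2]>-120)&(L[...,2]<20)
    if c=="side":k&=(P[...,0]<.50)
    Q.append(L[k])
Q=np.vstack(Q)
fx=[tcp_push(34,37,40),tcp_push(34,37,37)]
for lo in range(-110,20,10):
    s=Q[(Q[:,2]>=lo)&(Q[:,2]<lo+10)]
    if len(s)>3:print("z",lo,"n",len(s),"x",np.percentile(s[:,0],[2,98]).round(),"y",np.percentile(s[:,1],[2,98]).round())
W=np.radians(SYAW)
for pp,qq in fx:
    X=Q/1000@R.from_quat(qq).as_matrix().T+pp
    X=R.from_euler("z",-SYAW,degrees=True).apply(X-np.array([SX,SY,0])/1000)*1000;X[:,1]+=106
    for a in(40,45):
        s=X[abs(X[:,1])>a];i=np.argsort(-s[:,0])[:6];print(a,s[i].round().tolist())
    d=(X[:,0]>-12)&(X[:,2]>120);print("near eave",X[d].round()[:8].tolist())
E
```

```text
z -110 n 79 x [-6. 18.] y [-39.  41.]
z -100 n 104 x [-6. 21.] y [-39.  43.]
z -90 n 163 x [-13.  23.] y [-56.  59.]
z -80 n 165 x [-13.  23.] y [-57.  61.]
z -70 n 60 x [-3. 17.] y [-51.  55.]
z -60 n 44 x [-2. 15.] y [-44.  44.]
z -50 n 45 x [-7. 11.] y [-30.  41.]
z -40 n 30 x [-10.  12.] y [-32.  33.]
z -30 n 13 x [-6. 11.] y [-23.  13.]
z -20 n 12 x [ 3. 11.] y [-10.  13.]
z -10 n 11 x [ 3. 10.] y [-10.  13.]
z 0 n 16 x [ 4. 37.] y [-10.  13.]
z 10 n 5 x [ 9. 33.] y [-8. 10.]
40 [[25.0, -42.0, 139.0], [25.0, 61.0, 140.0], [-7.0, -41.0, 83.0], [-7.0, -44.0, 84.0], [-10.0, 41.0, 86.0], [-11.0, 44.0, 89.0]]
45 [[25.0, 61.0, 140.0], [-12.0, -47.0, 89.0], [-13.0, -55.0, 107.0], [-15.0, 47.0, 93.0], [-16.0, -52.0, 105.0], [-16.0, 49.0, 104.0]]
near eave [[25.0, 61.0, 140.0], [25.0, -42.0, 139.0]]
40 [[30.0, -42.0, 139.0], [30.0, 61.0, 140.0], [-5.0, -41.0, 85.0], [-5.0, -44.0, 86.0], [-8.0, 41.0, 88.0], [-9.0, 44.0, 91.0]]
45 [[30.0, 61.0, 140.0], [-9.0, -47.0, 91.0], [-10.0, -55.0, 110.0], [-12.0, -52.0, 108.0], [-12.0, 49.0, 106.0], [-12.0, 47.0, 95.0]]
near eave [[30.0, 61.0, 140.0], [30.0, -42.0, 139.0], [-11.0, -11.0, 121.0], [-6.0, 13.0, 121.0]]
```

```bash
cat >> h.py <<'E'
def tp2(xs,zs,t):  # same with the gripper turned half round
    return tcp_push(xs,zs,t)[0],ori(SYAW,t,1)
E
python3 - <<'E'
from h import *
ctrl.movel(*tcp_push(-70,37,17),.2)
ctrl.movel(*tcp_push(-80,150,10),.25)
ctrl.move_ptp(*tp2(-80,150,10));print(np.round(ctrl.read_qpos(),2),ctrl.read_time_s())
ctrl.movel(*tp2(-70,40,17),.25)
ctrl.movel(*tp2(-22,40,25),.15)
print(np.round(ctrl.read_qpos(),3),ctrl.read_time_s())
for xs,t in((-20,27),(-18,28),(-15,29),(-15,30),(-5,32),(-2,33)):
  for k in range(2):
    j=ctrl.inverse_kinematics(*tp2(xs,39-k*2,t));print(xs,t,None if j is None else np.round(j,3).tolist())
E
```

```text
[ 0.55 -0.05 -0.65  2.31 -0.01  0.7  -1.69] 24.2083
[ 0.318  0.244 -0.466  2.442  1.319  0.175  0.149] 28.3583
-20 27 [0.266, 0.245, -0.414, 2.462, 1.671, 0.165, -0.208]
-20 27 [0.263, 0.251, -0.411, 2.463, 1.707, 0.167, -0.244]
-18 28 [0.26, 0.249, -0.409, 2.469, 1.832, 0.172, -0.369]
-18 28 [0.257, 0.255, -0.407, 2.469, 1.864, 0.175, -0.401]
-15 29 [0.256, 0.255, -0.405, 2.473, 1.973, 0.184, -0.509]
-15 29 [0.252, 0.261, -0.402, 2.474, 2.001, 0.188, -0.537]
-15 30 [0.249, 0.257, -0.4, 2.484, 2.108, 0.2, -0.645]
-15 30 [0.242, 0.262, -0.394, 2.485, 2.133, 0.204, -0.671]
-5 32 [0.308, 0.285, -0.461, 2.481, 2.241, 0.25, -0.762]
-5 32 [0.317, 0.293, -0.47, 2.481, 2.248, 0.258, -0.767]
-2 33 [0.359, 0.301, -0.514, 2.482, 2.279, 0.283, -0.788]
-2 33 [0.367, 0.309, -0.522, 2.482, 2.285, 0.29, -0.792]
```

```bash
python3 - <<'E'
from h import *
ctrl.movel(*tp2(-12,37,29),.06)
ctrl.movel(*tp2(-3,37,32),.06)
print(np.round(ctrl.read_qpos(),2),ctrl.read_ft_force(),ctrl.read_time_s())
ctrl.movel(*tp2(29,37,38),.04);ctrl.pause(.2)
print(np.round(ctrl.read_qpos(),2),ctrl.read_time_s())
F=lambda:np.mean([ctrl.read_ft_force() for _ in range(3)],0)
f0=F();print("f0",f0)
for xs in np.arange(30,38.1,.7):
    ctrl.movel(*tp2(xs,37,38),.02);f=F();print(round(xs,1),np.round(f-f0,2))
    if f[0]-f0[0]<-4:break
o=[]
for c,(y0,x0) in(("top",(165,270)),("side",(150,270))):
    im,d=ctrl.read_camera(c);o.append(cv2.resize(im[y0:y0+100,x0:x0+100,::-1],(400,400),interpolation=2))
cv2.imwrite("pics/p3.png",np.hstack(o));print(ctrl.read_time_s())
E
```

```text
[ 0.44  0.32 -0.59  2.47  2.16  0.28 -0.66] [-0.41007753  0.4900081  -0.41470663] 29.4167
[ 0.54  0.42 -0.69  2.46  2.4   0.44 -0.82] 30.5583
f0 [0.89164369 0.44250125 0.16491461]
30.0 [-1.58 -0.3   0.51]
30.7 [-1.43 -0.37  0.27]
31.4 [-1.19 -0.22 -0.23]
32.1 [-0.99 -1.26 -0.9 ]
32.8 [-0.78  0.08 -0.57]
33.5 [-0.61 -0.21  0.19]
34.2 [-0.77  0.3  -0.34]
34.9 [-1.71 -0.35 -0.26]
35.6 [-1.3  -0.22 -0.75]
36.3 [-0.7   0.37  0.39]
37.0 [-1.04 -0.7   0.59]
37.7 [-1.93 -0.63  0.35]
33.6583
```

View pics/p3.png

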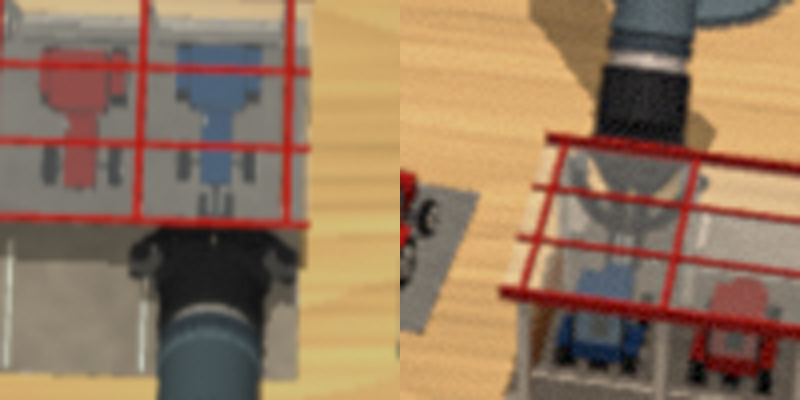

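The blue tractor is straight and deep in bay 0, with the fingertips near its nose at (213,190), but there is no wall force yet. I'll keep stepping in under force control.

```bash
python3 - <<'E'
from h import *
F=lambda:np.mean([ctrl.read_ft_force() for _ in range(4)],0)
f0=F();print("f0",f0,ctrl.read_eef_pos(),tp2(37.7,37,38)[0])
for xs in np.arange(38.2,44.1,.6):
    ctrl.movel(*tp2(xs,37,38.5),.02);f=F();print(round(xs,1),np.round(f,2))
    if f[0]<-4:break
print(ctrl.read_eef_pos())
im,d=ctrl.read_camera("top");cv2.imwrite("pics/top3.png",im[:,:,::-1])
P=cloud("top",d)*1000
f=im.astype(int)
for n,sl,m in(("blue",np.s_[165:222,308:340],f[...,2]-f[...,0]>12),("red",np.s_[165:222,280:301],f[...,0]-f[...,2]>12)):
    pass
print(ctrl.read_time_s())
E
```

```text
f0 [ 0.05838351 -0.93758148  0.81318013] [ 0.52331696 -0.0030786   0.04116129] [ 0.52347999 -0.00310373  0.04125987]
38.2 [-1.27 -0.28 -0.32]
38.8 [-4.24 -1.28  1.46]
[ 0.52348767 -0.0030913   0.04052965]
34.2083
```

```bash
python3 - <<'E'
from h import *
F=lambda:np.mean([ctrl.read_ft_force() for _ in range(4)],0)
ctrl.pause(.3);print(F(),ctrl.read_eef_pos())
for xs in(39.4,40,40.6):
    ctrl.movel(*tp2(xs,37,38.5),.02);ctrl.pause(.2);f=F();print(xs,f,ctrl.read_eef_pos(),tp2(xs,37,38.5)[0])
    if f[0]<-7:break
ctrl.movel(*tp2(20,37,36),.03)
ctrl.movel(*tp2(-3,37,32),.1)
ctrl.movel(*tp2(-22,40,25),.15)
ctrl.movel(*tp2(-70,40,17),.2)
ctrl.movel(*tp2(-80,150,10),.25)
ctrl.move_ptp([.42,-.25,.25],ori(SYAW,10,1))
o=[]
for c,(y0,x0) in(("top",(160,270)),("side",(170,270))):
    im,d=ctrl.read_camera(c);cv2.imwrite(f"pics/{c}4.png",im[:,:,::-1]);a=im[y0:y0+100,x0:x0+100,::-1].copy();a=cv2.resize(a,(400,400),interpolation=cv2.INTER_CUBIC)
    ends=[[S(123,-139,30),S(123,-73,30)],[S(146.5,-155,38),S(146.5,-57,38)],[S(20,-106,55),S(146,-106,55)]]
    for (A,B),col in zip(ends,((0,255,255),(255,0,255),(255,255,255))):
        q=(proj(c,np.array([A,B]))-[x0,y0]+.5)*4-.5
        cv2.line(a,*[tuple(int(round(v)) for v in r) for r in q],col,1,cv2.LINE_AA)
    o.append(a)
cv2.imwrite("pics/p4.png",np.hstack(o));print(ctrl.read_time_s())
E
```

```text
[-4.79464292e+00 -3.56261773e-03  7.45125732e-01] [ 0.52350397 -0.00312683  0.04052454]
39.4 [-6.81988842 -0.60556477  4.01142569] [ 0.52360245 -0.00311714  0.04039875] [ 0.5251426  -0.00315743  0.04110885]
40 [-10.49524099  -0.38860504   5.85479569] [ 0.52364561 -0.00307946  0.04025312] [ 0.52574229 -0.0031768   0.04110885]
41.0083
```

View pics/p4.png

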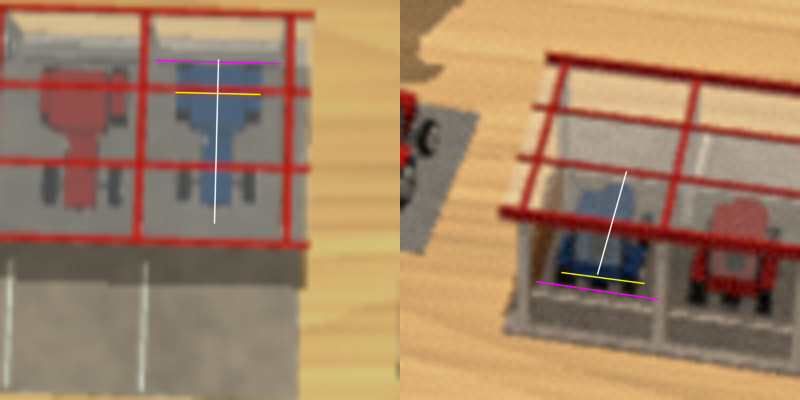

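```bash
python3 - <<'E'
from h import *
o=[]
for c,(x0,y0,w,hh,k) in(("top",(276,158,70,70,5.7),),("side",(300,205,70,60,5.7))):
    im=cv2.imread(f"pics/{c}4.png")
    a=cv2.resize(im[y0:y0+hh,x0:x0+w],None,fx=k,fy=k,interpolation=cv2.INTER_CUBIC)
    def line(A,B,col):
        q=(proj(c,np.array([S(*A),S(*B)]))-[x0,y0]+.5)*k-.5
        cv2.line(a,*[tuple(int(round(v)) for v in r) for r in q],col,1,cv2.LINE_AA)
    for yc in(-106,0):
        for A,B in(((92,-21,94),(92,21,94)),((136,-21,94),(136,21,94)),((92,-21,94),(136,-21,94)),((92,21,94),(136,21,94))):
            line((A[0],yc+A[1],A[2]),(B[0],yc+B[1],B[2]),(255,0,255))
        line((34,yc-12,50),(34,yc+12,50),(0,255,0))
        line((146.5,yc-49,38),(146.5,yc+49,38),(0,255,255));line((146.5,yc-33,29.5),(146.5,yc+33,29.5),(255,255,0))
    o.append(cv2.copyMakeBorder(a,0,400-a.shape[0],0,400-a.shape[1],0)[:400,:400])
cv2.imwrite("pics/p5.png",np.hstack(o))
im=cv2.imread("pics/top4.png").astype(int)
for x,name,ch in((0,"blue",0),(106,"red",2)):
    for off in(-8,0,8):
        cc=int(round(proj("top",S(34,x-106+off,50))[0][0]));dif=im[...,ch]-im[...,2-ch]
        print(name,cc,dif[196:216,cc].tolist(),"roof",dif[168:182,cc].tolist())
print(proj("top",np.array([S(34,-106,50),S(34,0,50),S(136,-106,94),S(136,0,94)])).round(1))
# lateral profile at bonnet and roof rows
for rr in(200,204,178,184):print(rr,(im[rr,308:342,0]-im[rr,308:342,2]).tolist())
print(proj("top",np.array([S(60,-118,55),S(60,-94,55),S(120,-127,94),S(120,-85,94)])).round(1))
E
```

```text
blue 326 [40, 40, 40, 30, -38, -114, -56, 26, 40, 41, 40, 40, 40, 40, 28, 2, -11, -10, -11, -12] roof [-68, -44, -19, -18, -16, -12, -11, -7, 18, 41, 42, 42, 28, -55]
blue 323 [41, 42, 42, 32, -37, -113, -54, 30, 43, 43, 42, 42, 43, 41, 28, 3, -9, -10, -10, -11] roof [-68, -46, -22, -19, -17, -13, -13, -9, 16, 40, 43, 42, 29, -55]
blue 321 [19, 37, 40, 28, -52, -120, -43, 31, 41, 41, 42, 41, 42, 40, 25, -1, -11, -11, -11, -10] roof [-68, -47, -22, -19, -17, -13, -13, -8, 17, 40, 42, 42, 29, -54]
red 291 [69, 68, 71, 102, 140, 108, 71, 68, 70, 70, 71, 71, 70, 69, 66, 44, 18, 12, 10, 10] roof [50, 27, 19, 16, 13, 12, 10, 9, 13, 38, 68, 75, 109, 137]
red 289 [69, 69, 72, 101, 139, 108, 73, 69, 70, 69, 70, 71, 71, 70, 66, 45, 14, 10, 10, 11] roof [41, 18, 15, 14, 12, 13, 10, 9, 13, 40, 68, 74, 109, 137]
red 286 [12, 25, 48, 88, 126, 87, 52, 49, 54, 60, 60, 61, 63, 64, 62, 38, 12, 10, 10, 11] roof [47, 22, 16, 12, 13, 13, 11, 8, 11, 40, 68, 75, 110, 140]
[[323.2 211. ]
 [288.5 210. ]
 [324.  176. ]
 [288.4 175. ]]
200 [-91, -91, -92, -91, -86, -74, -72, -75, -74, -76, -74, -71, -64, -52, -38, -37, -36, -37, -38, -45, -60, -62, -58, -47, -46, -47, -49, -49, -49, -49, -47, -40, -68, -135]
204 [-10, -11, -11, -10, -10, -8, -3, 1, 1, -2, -6, 0, 25, 41, 43, 43, 43, 42, 40, 26, -5, -8, -6, -2, -2, -5, -13, -15, -14, -15, -14, -21, -63, -140]
178 [-11, -12, -11, -12, -10, -4, 25, 38, 39, 35, 42, 42, 42, 42, 42, 43, 42, 43, 42, 42, 41, 41, 39, 35, 39, 40, 37, 23, -8, -9, -10, -14, -30, -94]
184 [-13, -12, -12, -12, -13, -5, 31, 34, 34, 32, 37, 36, 36, 35, 34, 32, 32, 33, 33, 33, 33, 32, 27, 24, 26, 19, 12, -4, -21, -23, -26, -36, -55, -111]
[[327.3 202.5]
 [319.4 202.3]
 [330.9 181.5]
 [316.8 181.1]]
```

View pics/p5.png

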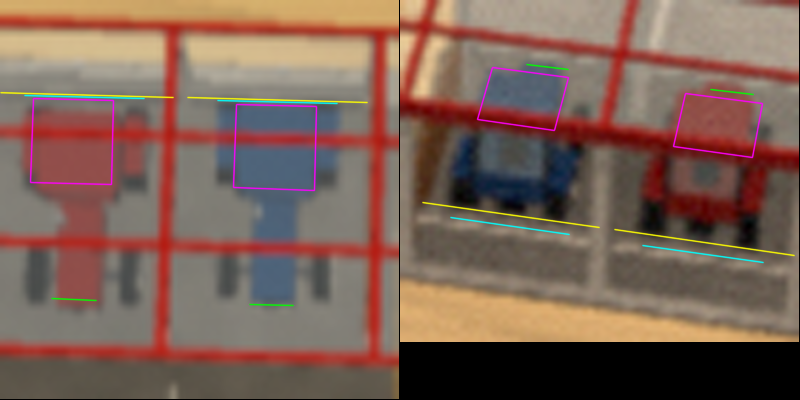

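The final check shows the blue tractor straight, upright and centred in bay 0 to within about 1 mm. Its nose is at row 210.4 against a predicted 211 for touching the wall, and the push met firm resistance of about 10 N. The robot is clear.

```bash
python3 -c "
from bench import ctrl
print(ctrl.read_time_s());print(ctrl.sign_off())"
```

```text
41.0083
the job is handed in; nothing more can be done
None
```

I parked the blue stock tractor in bay 0, the free bay, nose out, straight and centred to about 1 mm, with its rear tyres against the wall, and handed the job in at 41 s; on the first set-down it was released about 2 mm above the yard, and I then regripped it and set it down on the floor before pushing it in.

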